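# Roll a specimen tube into its V-cradle

## Robot

A 6-joint arm with a two-finger parallel gripper is mounted at the origin on a cart in front of the work surface, level with it; the furniture and walls round the work are solid. World frame = base frame: x ahead of the robot, y to its left, z up, the work surface at z = 0. Lengths are in m, angles in rad, forces in N, time in s.
With the tool pointing down it reaches from about 0.35 to 0.975 m from the base axis. Payload 4.9 kg.
Tool frame: the origin (TCP) lies midway between the tips of the shut fingers; the grasp point (between the pads) lies 19 mm behind it; z points along the fingers, y is the line along which they close (so a half turn about z gives the same grasp; the last joint's range is limited). The gripper opens to 85 mm and grips with 20 to 120 N. Pads are 22 mm wide; open, the fingers measure 114 mm over their backs; the gripper's body (76 mm by 85 mm) begins 54 mm behind the grasp point. The pads swing forward as they close: fully open they stand 13 mm farther back than shut.
Start: joints at [1.064, 0.053, 1.613, -0, 1.476, -0.119], TCP at [0.236, 0.579, 0.231] pointing down, gripper open.
Joint ranges: [-3.01, 3.01], [-1.01, 2.22], [0.06, 2.58], [-1.02, 4.17], [0.09, 2.62], [-3.14, 3.14]. Speed limits (rad/s): [2.57, 2.57, 3.14, 3.14, 3.14, 3.14].

## Interface

Orientations are given as a rotation vector (axis times angle).
In Python, from station import ctrl, optics, job gives the robot as it stands.
- The arm moves only by the shell command python3 -m jog 'ROWS' [OPENING] [FORCE]. ROWS is JSON, a list of rows, each a list of 2 entries, a list of its own where there are three numbers: the shift along the tool's x, y, z in m, then the turn, a rotation vector about the tool's x, y, z in rad. A call has 1 to 5 rows; each row is the pose to reach, as a shift and turn from the pose commanded when the call began, along the tool's axes at that moment; what a row does not reach only later rows make up. A row lasts 1/10 s, in which the tool goes at most 50 mm and 8.59 degrees, less where a joint would pass 70% of its speed; a pose out of reach is approached as far as the arm can. A call with a gripper value outside its range is refused whole. OPENING is the opening, from 0 (shut) to 1 (fully open), set as the call begins (- or left out, the last holds). The fingers move at their own pace and stop on an object; FORCE is the grip in N (left out, the last holds). Time passes only in rows, so rows that repeat a pose let the fingers close. It gives the time, the measured TCP pose, the force, the opening and the grip force at its end, in the units of the state.
- ctrl.get_obs(): the state, without advancing time (a new reading comes with each control period).
- optics.get_image(name): name is "scene" or "top" or "wrist"; returns a dict with "image" (420x560x3 uint8, blue, green, red), "fx", "fy", "cx", "cy" (pixels), "D" ([k1, k2, p1, p2, k3] as OpenCV has them; the pictures are not rectified), "rvec" (rotation vector, rad) and "tvec" (3), from world to camera coordinates, as OpenCV has them; the wrist camera has in their place "mount" (4x4, takes a point from camera to tool coordinates, whose origin is the TCP and whose axes are the flange's). Camera axes: x right, y down, z forward; pixel columns grow to the right and rows downward; lengths in m; the calibration is good to about 2 mm. A picture is of the moment at which its call begins: read the wrist's pose just before it. There is no depth.
- job.finish_job(): hands the job in; it is judged then, once.
The state is a dict: "t": time; "q": joint angles; "dq": joint speeds; "effort": joint torques, N m; "tool_pos": TCP position; "tool_rot": TCP orientation; "contact_force": force on the tool from outside, world axes, zero at the start; "wrist_torque": the same for the moment, N m; "opening": finger opening in m; "grip_force": force on a finger pad.
Only numpy, scipy, OpenCV 4.12 (cv2) and the standard library are available. Lean on these libraries where they do the work, as an engineer would, in place of code of your own. Each camera call takes 0.05 s, during which the arm holds its last target. There are 200 camera calls.

## Task

A capped specimen tube lies on the desk in front of a low metal V-cradle. Without gripping or lifting it, roll the tube by its side with the fingertips over the desk, up the cradle's ramp and into the V-groove, and push it gently along the groove so that its end finishes up against the end stop plate. Leave everything else where it is.

Things in the scene. Friction and masses are not known exactly. Their poses are not given: they have to be found in the camera images.
- tube_center (a point): centre of the specimen tube: capped round tube, 18 mm in diameter, 80 mm long (contact length 79 mm), 11 to 17 g, lying on the desk between robot and cradle, centre 9 mm up. y runs along its length; x and z turn as it rolls. Pushed on its side it rolls, and it stops within a millimetre or two when no longer pushed, on the ramp too.
- cradle: the V-cradle: low plain metal fixture screwed to the desk, 150 mm long. Origin on the desk below the groove's bottom line, midway along it; x is the rolling direction (away from the robot), y along the groove to the left, z up. Its profile, the same over y = -75 to +75 mm, is told at the points. Two screw feet, 7 mm high, behind it, up to x = +41 mm.
- ramp_foot (a point): front edge of the cradle's ramp, at desk height, midway; cradle's axes. The ramp is as wide as the cradle and rises evenly from here (cradle x = -62 mm) to 7 mm height at cradle x = -12 mm; then a flat lip 7 mm high up to cradle x = -9 mm, where the V-groove begins.
- groove (a point): where the tube's centre line lies when it rests in the groove: midway along, 12.3 mm above the desk, cradle's axes. The V (120 degrees, dark steel) falls from the 7 mm lip at x = -9 mm to 2 mm height at x = 0 and rises to 7 mm at x = +9 mm; behind it a fence 20 mm high, from x = +12 to +19 mm. A tube pushed past the lip drops in and stays.
- stop_face (a point): inner face of the end stop plate at the groove's left (+y) end, 75 mm from point groove, 12.3 mm above the desk, cradle's axes. The plate is 24 mm high, 6 mm thick, x = -9 to +19 mm. The groove's right end is open. A tube that touches the stop has its centre 39.5 mm before this face.
- marker_a: bystander: whiteboard marker, 135 x 19 x 17 mm, lying to the left of the rolling lane. Origin at the middle of its underside.
- marker_b: bystander: whiteboard marker, 133 x 19 x 17 mm, lying to the right of the rolling lane. Origin at the middle of its underside.
- vial_a: bystander: small capped vial, 26 mm diameter, 60 mm tall, standing behind the cradle. Origin at the middle of its underside.
- vial_b: bystander: small capped vial, 26 mm diameter, 60 mm tall, standing behind the cradle. Origin at the middle of its underside.
- tape_roll: bystander: roll of label tape, 82 mm diameter, 18 mm high, lying flat on the right of the desk. Origin at the middle of its underside.
- timer: bystander: bench timer, 65 x 65 x 20 mm, at the back right. Origin at the middle of its underside.
- slide_box: bystander: closed box for slides, 181 x 98 x 45 mm, at the right edge of the desk. Origin at the middle of its underside.
- tube: the same specimen tube as a body; origin on its underside as it first lies, so it moves round as the tube rolls: use point tube_center instead.
Things that resemble listed ones, but are neither listed nor needed, are in the scene too. Leave any yellow look-alike of the tube alone.

How it is judged:
By the outcome, as a careful person would: the job done as asked, in the order asked, and still so for the second after the job is handed in, with the robot touching nothing.
It also fails if it takes over 45 s, if anything falls off the work surface, if the arm or the gripper's body presses on something with over 40 N, if the wrist force passes 120 N, or if a joint passes its speed limit or range.

## Working session

There is one attempt and no reset: what is moved stays moved. The work goes in short steps, Python scripts to look and compute and a shell command to move; the robot and the scene stay as the last step left them, time stands still between calls to the robot, and variables do not carry over. Pictures are saved under pics/ and viewed, at most 10 in all, crops included, and the job is handed in when it is done.

```bash
mkdir -p pics; ls
cat > h.py <<'E'
import numpy as np,cv2
from station import ctrl,optics,job
def snap(n,f):
    o=ctrl.get_obs(); d=optics.get_image(n)
    cv2.imwrite(f'pics/{f}.png',d['image'])
    K=np.array([[d['fx'],0,d['cx']],[0,d['fy'],d['cy']],[0,0,1]]);D=np.array(d['D'])
    if 'rvec' in d:
        R=cv2.Rodrigues(np.array(d['rvec'],float))[0]; Rw=R.T; c=-R.T@np.array(d['tvec']).ravel()
    else:
        T=np.eye(4);T[:3,:3]=cv2.Rodrigues(np.array(o['tool_rot'],float))[0];T[:3,3]=o['tool_pos']
        M=T@np.array(d['mount']);Rw=M[:3,:3];c=M[:3,3]
    np.savez(f'pics/{f}.npz',K=K,D=D,Rw=Rw,c=c)
    return d['image']
def ray(f,uv,z):
    a=np.load(f'pics/{f}.npz'); p=cv2.undistortPoints(np.array(uv,float).reshape(-1,1,2),a['K'],a['D']).reshape(-1,2)
    r=np.c_[p,np.ones(len(p))]@a['Rw'].T
    return a['c']+r*((z-a['c'][2])/r[:,2])[:,None]
E
python3 - <<'E'
from h import *
snap('top','top0');snap('scene','scene0')
print(ctrl.get_obs())
E
```

```text
pics
{'t': 0.1, 'q': array([ 1.06400804e+00,  5.32663705e-02,  1.61414001e+00, -2.97263571e-06,
        1.47601582e+00, -1.19004389e-01]), 'dq': array([ 1.09719744e-04,  1.16940980e-04, -2.19866018e-03, -3.42584277e-05,
        2.09400817e-03,  4.19144279e-04]), 'effort': array([ 7.37916016e-04, -3.94902134e+01, -3.71365142e+01, -1.47606884e-04,
        3.83431165e-03, -2.47901147e-05]), 'tool_pos': array([0.23606504, 0.57809857, 0.2302111 ]), 'tool_rot': array([-6.05211440e-01, -3.08217384e+00,  2.73526001e-03]), 'contact_force': array([ 0.03357912, -0.46213765, -0.13381565]), 'wrist_torque': array([-0.0180155 ,  0.01413243, -0.00674504]), 'grip_force': 0.0, 'opening': 0.08505239612990596}
```

View pics/top0.png

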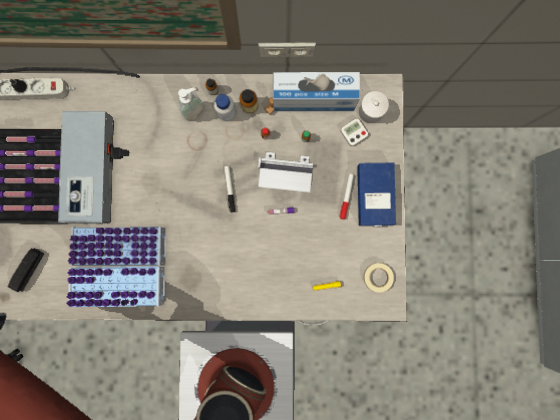

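View pics/scene0.png

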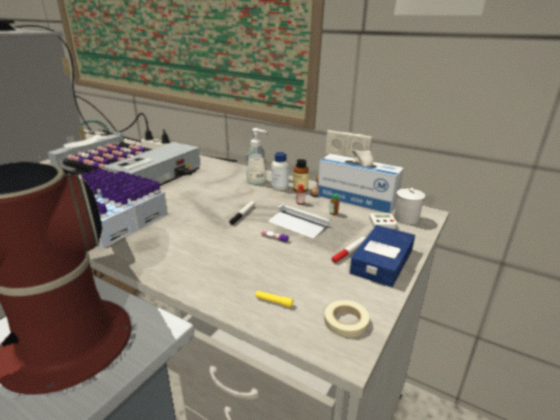

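Look-alikes: the white/pink tube with purple cap at top (281,211), the yellow tube (327,286), the markers (230,189) and (346,197), and the racked tubes at far left. I choose (281,211), which lies in front of the cradle at (286,174). I'll check that in one close crop and get rough positions.

Run:
```python
from h import *
im=cv2.imread('pics/top0.png')
cv2.imwrite('pics/c0.png',cv2.resize(im[120:230,210:360],None,fx=5,fy=5,interpolation=cv2.INTER_CUBIC))
for n,uv,z in [('tube',(281,211),.009),('footL',(259,187),0),('footR',(312,192),0),('lipmid',(286,165),.007),('mA',(230,189),.01),('mB',(346,197),.01),('va',(266,132),.06),('vb',(306,136),.06)]: print(n,ray('top0',uv,z).round(3))
```

```text
tube [[ 0.493 -0.123  0.009]]
footL [[ 0.563 -0.059  0.   ]]
footR [[ 0.549 -0.212  0.   ]]
lipmid [[ 0.626 -0.137  0.007]]
mA [[0.556 0.024 0.01 ]]
mB [[ 0.533 -0.309  0.01 ]]
va [[ 0.71 -0.08  0.06]]
vb [[ 0.699 -0.192  0.06 ]]
```

View pics/c0.png

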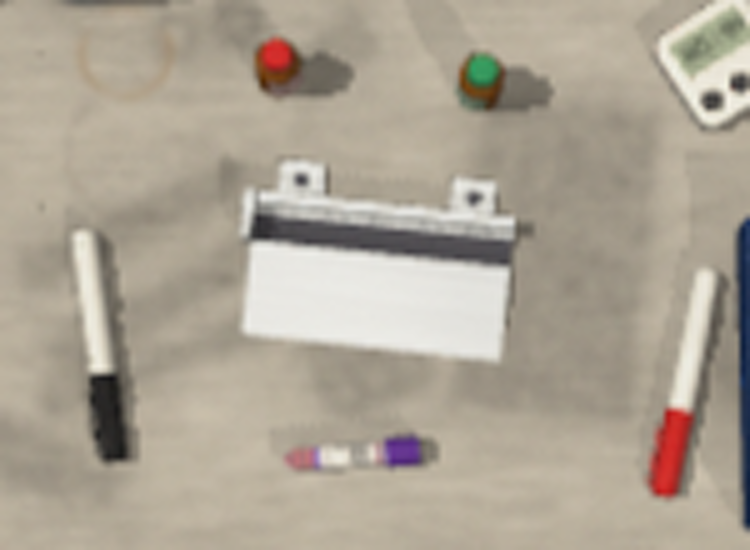

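The crop shows the tube (pink tip at crop (285,458), purple cap end at (428,450)), the cradle with its foot edge from (243,333) to (502,360), the stop plate at the left end and the fence behind. The choice stands. The two differ by about 8° in yaw. I'll move above them for a close look.

```bash
cat >> h.py <<'E'
from scipy.spatial.transform import Rotation as Ro
def go(p,yaw):
    o=ctrl.get_obs(); R=Ro.from_rotvec(o['tool_rot'])
    c,s=np.cos(yaw),np.sin(yaw)
    G=Ro.from_matrix(np.array([[-c,-s,0],[-s,c,0],[0,0,-1.]]))
    d=R.inv().apply(np.array(p)-o['tool_pos']); w=(R.inv()*G).as_rotvec()
    print('t',o['t'],'shift',d.round(4),'turn',w.round(4))
E
python3 - <<'E'
from h import *
go([.45,-.13,.25],0.0)
E
```

```text
t 0.1 shift [-0.4658 -0.5747 -0.0188] turn [-0.0018 -0.0006 -0.3878]
```

```bash
python3 -m jog '[[[-0.155,-0.19,-0.006],[0,0,-0.13]],[[-0.155,-0.19,-0.006],[0,0,-0.13]],[[-0.155,-0.19,-0.006],[0,0,-0.13]],[[-0.155,-0.19,-0.006],[0,0,-0.13]],[[-0.155,-0.19,-0.006],[0,0,-0.13]]]' 0.5
python3 -c "
from h import *
go([.45,-.13,.25],0)"
```

```text
t: 0.6
tool_pos: [0.3079, 0.342, 0.2367]
tool_rot: [-0.403, -3.115, 0.001]
contact_force: [2.5, -0.7, 0.2]
opening: 0.0425
grip_force: 0.0
t 0.6 shift [-0.2576 -0.4202 -0.013 ] turn [-7.000e-04 -2.000e-04 -2.575e-01]
```

```bash
python3 -m jog '[[[-0.13,-0.21,-0.006],[0,0,-0.13]],[[-0.13,-0.21,-0.006],[0,0,-0.13]],[[-0.13,-0.21,-0.006],[0,0,-0.13]],[[-0.13,-0.21,-0.006],[0,0,-0.13]],[[-0.13,-0.21,-0.006],[0,0,-0.13]]]'
python3 -c "
from h import *
go([.45,-.13,.25],0)"
```

```text
t: 1.1
tool_pos: [0.3799, 0.1065, 0.2431]
tool_rot: [0.2, 3.135, 0.0]
contact_force: [1.2, 0.2, -0.6]
opening: 0.0426
grip_force: 0.0
t 1.1 shift [-0.0996 -0.2256 -0.0069] turn [ 1.000e-04  5.000e-04 -1.274e-01]
```

```bash
python3 -m jog '[[[-0.1,-0.226,-0.007],[0,0,-0.127]],[[-0.1,-0.226,-0.007],[0,0,-0.127]],[[-0.1,-0.226,-0.007],[0,0,-0.127]],[[-0.1,-0.226,-0.007],[0,0,-0.127]],[[-0.1,-0.226,-0.007],[0,0,-0.127]]]'
python3 -m jog '[[[0,0,0],[0,0,0]],[[0,0,0],[0,0,0]]]'
python3 -c "
from h import *
snap('wrist','w1')"
```

```text
t: 1.6
tool_pos: [0.4493, -0.1274, 0.2499]
tool_rot: [0.002, 3.141, 0.0]
contact_force: [1.0, 0.6, 0.3]
opening: 0.0426
grip_force: 0.0
t: 1.8
tool_pos: [0.4491, -0.126, 0.2495]
tool_rot: [-0.005, -3.14, -0.002]
contact_force: [0.1, 1.0, -0.2]
opening: 0.0428
grip_force: 0.0
```

View pics/w1.png

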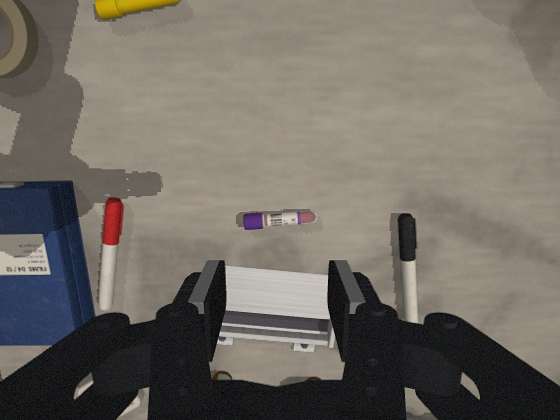

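The wrist view shows the tube from purple end (243,221) to pink end (316,217), the ramp foot edge at about (227,266) to (330,274), and the stop plate near (333,330). I'll zoom in for the edges.

Run:
```python
from h import *
im=cv2.imread('pics/w1.png')
cv2.imwrite('pics/c1.png',cv2.resize(im[200:360,190:370],None,fx=4.4,fy=3.7,interpolation=cv2.INTER_CUBIC))
P=ray('w1',[(243,221),(316,217),(227,266),(330,274)],0.009); P[2:]=ray('w1',[(227,266),(330,274)],0)
print(P.round(4)); print(np.linalg.norm(P[0]-P[1]),np.linalg.norm(P[2]-P[3]))
```

```text
[[ 0.496  -0.1614  0.009 ]
 [ 0.4918 -0.0822  0.009 ]
 [ 0.5528 -0.1822  0.    ]
 [ 0.5633 -0.0632  0.    ]]
0.07927182443312206 0.11944864882507977
```

View pics/c1.png

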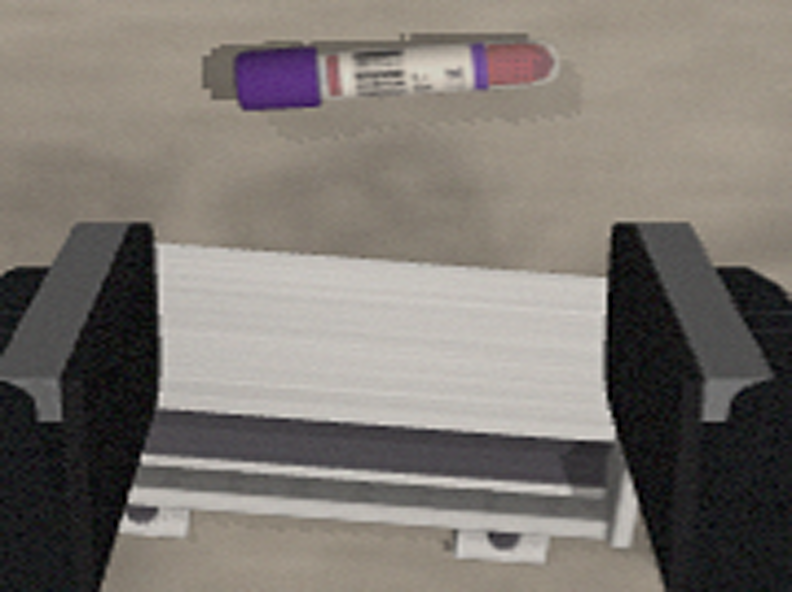

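Run:
```python
from h import *
f=lambda x,y:(190+x/4.4,200+y/3.7)
F=ray('w1',[f(155,243),f(607,277)],0);L=ray('w1',[f(155,410),f(607,440)],.007);S=ray('w1',[f(613,442)],.007)
T=ray('top0',[(258.6,186.6),(310.4,192)],0)
for a in(F,L,T):
  d=a[1]-a[0];
  if d[1]<0:d=-d
  print(a.round(4),'yaw',np.degrees(np.arctan2(-d[0],d[1])),np.linalg.norm(d))
print('stop lip',S)
yaw=np.radians(-5.2);ex=np.array([np.cos(yaw),np.sin(yaw)]);ey=np.array([-ex[1],ex[0]])
for n,a in(('F',F),('L',L),('T',T),('S',S),('tube',np.array([[.4939,-.1218,0]]))):print(n,(a[:,:2]@ex).round(4),(a[:,:2]@ey).round(4))
```

```text
[[ 0.5524 -0.1842  0.    ]
 [ 0.5644 -0.0656  0.    ]] yaw -5.773549099097737 0.11928120417866114
[[ 0.6066 -0.1856  0.007 ]
 [ 0.6179 -0.0646  0.007 ]] yaw -5.3197033562381755 0.1214837845408897
[[ 0.5641 -0.0578  0.    ]
 [ 0.5486 -0.2075  0.    ]] yaw -5.911752979089226 0.15048018158232074
stop lip [[ 0.61862599 -0.06297873  0.007     ]]
F [0.5668 0.568 ] [-0.1334 -0.0141]
L [0.621  0.6212] [-0.1298 -0.0084]
T [0.567  0.5651] [-0.0065 -0.1569]
S [0.6218] [-0.0067]
tube [0.5029] [-0.0765]
```

Cradle: yaw ≈ -5.6°, length 150 mm ✓, foot to groove edge 53 mm ✓, origin ≈ (0.618, -0.139). Tube centre is (0.494, -0.122), yaw +3°, length 79 mm ✓, and 5 mm left of mid, inside the lane. I'll descend behind it.

```bash
python3 -c "
from h import *
go([.450,-.124,.02],np.radians(3))"
python3 -m jog '[[[0,0.002,0.05],[0,0,0]],[[0,0.002,0.1],[0,0,0]],[[0,0.002,0.15],[0,0,-0.02]],[[0,0.002,0.19],[0,0,-0.04]],[[0,0.002,0.22],[0,0,-0.055]]]' 0.4
python3 -c "
from h import *
go([.450,-.124,.008],np.radians(3))"
```

```text
t 1.85 shift [-0.0012  0.0009  0.2296] turn [ 0.001  -0.0012 -0.0537]
t: 2.35
tool_pos: [0.4475, -0.1207, 0.0272]
tool_rot: [0.091, -3.137, -0.003]
contact_force: [-0.7, -0.2, 0.4]
opening: 0.034
grip_force: 0.0
t 2.35 shift [-0.0024 -0.0035  0.0192] turn [ 0.0018 -0.0029  0.0054]
```

```bash
python3 -m jog '[[[-0.002,-0.003,0.010],[0,0,0]],[[-0.002,-0.003,0.016],[0,0,0]],[[-0.002,-0.003,0.018],[0,0,0]],[[-0.002,-0.003,0.018],[0,0,0]]]'
python3 -m jog '[[[0,0,0.001],[0,0,0]],[[0,0,0.002],[0,0,0]],[[0,0,0.002],[0,0,0]]]'
python3 -m jog '[[[0,0,0.001],[0,0,0]],[[0,0,0.002],[0,0,0]],[[0,0,0.002],[0,0,0]]]'
```

```text
t: 2.75
tool_pos: [0.4529, -0.1265, 0.0138]
tool_rot: [-0.086, 3.138, -0.002]
contact_force: [-0.6, -0.7, 0.2]
opening: 0.0339
grip_force: 0.0
t: 3.05
tool_pos: [0.4519, -0.1264, 0.0107]
tool_rot: [-0.085, 3.14, -0.001]
contact_force: [0.7, 0.2, -0.1]
opening: 0.0343
grip_force: 0.0
t: 3.35
tool_pos: [0.4514, -0.1261, 0.008]
tool_rot: [0.085, -3.14, -0.0]
contact_force: [0.2, 0.3, 0.2]
opening: 0.0345
grip_force: 0.0
```

```bash
python3 -m jog '[[[0,0,0.001],[0,0,0]],[[0,0,0.002],[0,0,0]],[[0,0,0.002],[0,0,0]]]'
python3 -m jog '[[[0,0,0.001],[0,0,0]],[[0,0,0.002],[0,0,0]],[[0,0,0.002],[0,0,0]]]'
python3 - <<'E'
from h import *
snap('wrist','w2')
E
```

```text
t: 3.65
tool_pos: [0.4514, -0.1261, 0.006]
tool_rot: [0.085, -3.14, -0.0]
contact_force: [-0.5, 0.1, -0.2]
opening: 0.0342
grip_force: 0.0
t: 3.95
tool_pos: [0.4514, -0.1261, 0.004]
tool_rot: [0.085, -3.14, -0.0]
contact_force: [-0.1, -0.1, 0.0]
opening: 0.0342
grip_force: 0.0
```

View pics/w2.png

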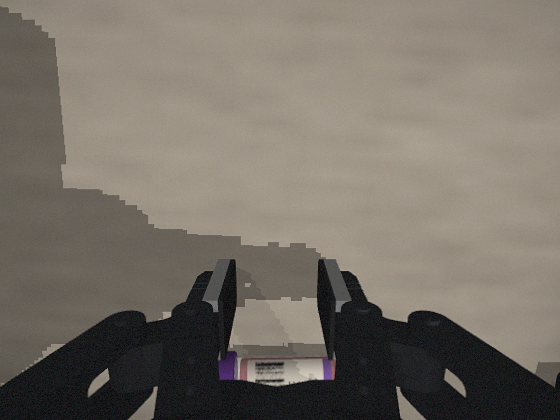

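The tube (221–337, row 368) sits centred ahead of the fingers. No desk contact yet, and the tips are below the tube's centre height. I'll start rolling.

```bash
python3 -m jog '[[[-0.007,0,0],[0,0,0]],[[-0.013,0,0],[0,0,0]],[[-0.017,0,0],[0,0,0]],[[-0.021,0,0],[0,0,0]],[[-0.025,0,0],[0,0,0]]]'
python3 -m jog '[[[-0.004,0,0],[0,0,0.01]],[[-0.008,0,0],[0,0,0.02]],[[-0.012,0,0],[0,0,0.03]],[[-0.016,0,0],[0,0,0.04]],[[-0.020,0,0],[0,0,0.05]]]'
python3 - <<'E'
from h import *
a=snap('top','t2');
cv2.imwrite('pics/c2.png',cv2.resize(a[130:230,210:360],None,fx=5,fy=5,interpolation=cv2.INTER_CUBIC))
E
```

```text
t: 4.5
tool_pos: [0.477, -0.1248, 0.0042]
tool_rot: [0.085, -3.14, 0.0]
contact_force: [1.2, 0.3, -0.3]
opening: 0.0342
grip_force: 0.0
t: 5.0
tool_pos: [0.4968, -0.1237, 0.0042]
tool_rot: [0.005, -3.141, -0.0]
contact_force: [0.0, 0.3, -0.7]
opening: 0.0338
grip_force: 0.0
```

View pics/c2.png

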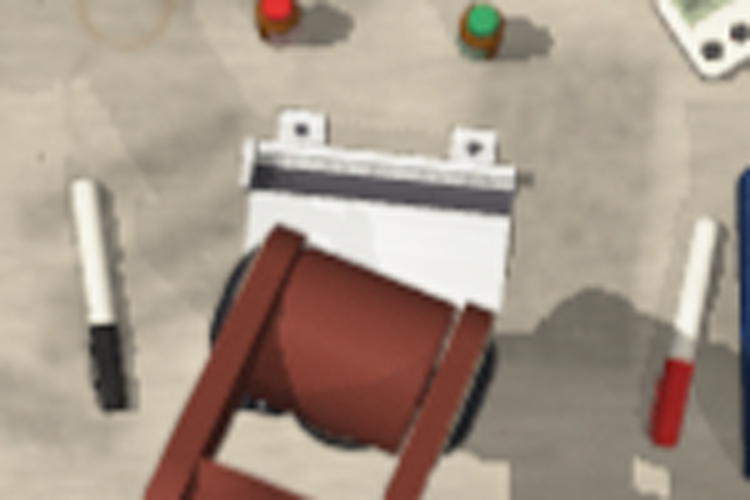

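The top view of the work is blocked by the wrist, so I'll check the tube in the wrist camera numerically.

```bash
cat >> h.py <<'E'
def tubeedge(f):
    im=cv2.imread(f'pics/{f}.png').astype(int); out=[]
    o=ctrl.get_obs()
    hs=cv2.cvtColor(im.astype(np.uint8),cv2.COLOR_BGR2HSV)
    # purple columns and red/pink columns
    pur=(hs[...,0]>120)&(hs[...,0]<160)&(hs[...,1]>90)&(hs[...,2]>40)
    ys,xs=np.nonzero(pur[230:,180:380]); 
    print('purple n',len(xs),'x',xs.min()+180 if len(xs) else None,xs.max()+180 if len(xs) else None,'y',ys.min()+230 if len(ys) else None)
    print('col profile',[(c,[int(im[r,c].sum()) for r in range(310,392,4)]) for c in(245,275,305)])
E
python3 - <<'E'
from h import *
snap('wrist','w3'); tubeedge('w2');tubeedge('w3')
a=cv2.imread('pics/w3.png')[230:400,170:390];cv2.imwrite('pics/c3.png',cv2.resize(a,None,fx=3.4,fy=3.4))
E
```

```text
purple n 540 x 218 331 y 351
col profile [(245, [412, 406, 426, 406, 396, 404, 405, 400, 409, 269, 304, 272, 230, 250, 287, 335, 329, 338, 90, 66, 102]), (275, [448, 448, 398, 407, 396, 392, 405, 419, 407, 259, 258, 255, 185, 220, 274, 430, 435, 454, 392, 202, 82]), (305, [452, 442, 449, 452, 445, 441, 434, 445, 444, 306, 312, 292, 242, 426, 496, 550, 594, 554, 59, 86, 81])]
purple n 275 x 226 238 y 313
col profile [(245, [251, 265, 319, 252, 295, 329, 359, 373, 372, 347, 449, 361, 360, 347, 345, 366, 362, 353, 29, 85, 76]), (275, [245, 269, 223, 285, 319, 352, 367, 375, 379, 383, 338, 331, 336, 334, 324, 337, 348, 348, 343, 196, 91]), (305, [289, 374, 254, 320, 346, 365, 368, 342, 348, 451, 338, 353, 356, 349, 338, 343, 348, 353, 83, 77, 79])]
```

View pics/c3.png

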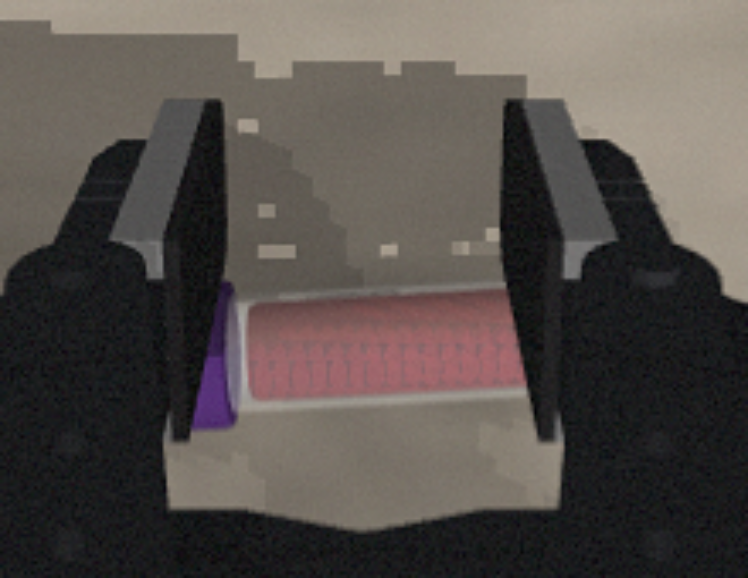

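Run:
```python
from h import *
f=lambda x,y:(170+x/3.4,230+y/3.4)
print(ray('w3',[f(245,305),f(500,290),f(245,408),f(500,395)],.009).round(4),ctrl.get_obs()['tool_pos'])
```

```text
[[ 0.5143 -0.1374  0.009 ]
 [ 0.5121 -0.1057  0.009 ]
 [ 0.5293 -0.1378  0.009 ]
 [ 0.5272 -0.1052  0.009 ]] [ 0.4970939  -0.12383332  0.0043697 ]
```

The tube rolls properly (the label side has turned), with its centre ≈ (0.521, -0.122). Its yaw still lags, so I'll keep rolling and turning.

```bash
python3 -m jog '[[[-0.004,0,0],[0,0,0.02]],[[-0.008,0,0],[0,0,0.04]],[[-0.012,0,0],[0,0,0.06]],[[-0.016,0,0],[0,0,0.08]],[[-0.020,0,0],[0,0,0.1]]]'
python3 -m jog '[[[-0.003,0,0],[0,0,0]],[[-0.006,0,0],[0,0,0]],[[-0.009,0,0],[0,0,0]],[[-0.012,0,0],[0,0,0]]]'
cat >> h.py <<'E'
def tubepos(f,z):
    im=cv2.imread(f'pics/{f}.png');n=snap('wrist',f)
    cv2.imwrite(f'pics/{f}c.png',cv2.resize(n[230:400,170:390],None,fx=3.4,fy=3.4))
E
python3 - <<'E'
from h import *
tubepos('w4',.009)
E
```

```text
t: 5.6
tool_pos: [0.5169, -0.1237, 0.0042]
tool_rot: [0.153, 3.138, -0.0]
contact_force: [-0.8, -0.4, 0.7]
opening: 0.0343
grip_force: 0.0
t: 6.0
tool_pos: [0.5286, -0.1248, 0.0042]
tool_rot: [-0.15, -3.138, 0.0]
contact_force: [0.4, 0.5, -1.0]
opening: 0.034
grip_force: 0.0[ WARN:0@0.166] global loadsave.cpp:275 findDecoder imread_('pics/w4.png'): can't open/read file: check file path/integrity
```

View pics/w4c.png

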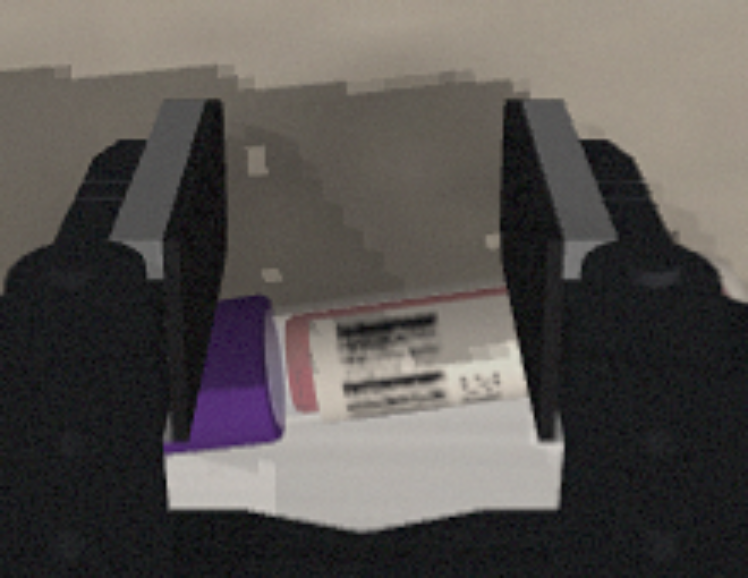

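The tube is at the ramp foot and rolls freely, but lags in yaw because only the left finger touches. The groove will square it up as the left end is pushed in. I'll go up the ramp along the cradle's x axis.

```bash
python3 -m jog '[[[-0.004,0.001,-0.0004],[0,0,0]],[[-0.008,0.002,-0.0008],[0,0,0]],[[-0.012,0.003,-0.0012],[0,0,0]],[[-0.016,0.004,-0.0016],[0,0,0]],[[-0.020,0.004,-0.002],[0,0,0]]]'
python3 -m jog '[[[-0.004,0,-0.0005],[0,0,0]],[[-0.008,0,-0.001],[0,0,0]],[[-0.012,0,-0.0015],[0,0,0]],[[-0.015,0,-0.002],[0,0,0]],[[-0.018,0,-0.0024],[0,0,0]]]'
python3 - <<'E'
from h import *
snap('wrist','w5'); n=snap('scene','s5')
w=cv2.imread('pics/w5.png')[230:400,170:390]
cv2.imwrite('pics/c5.png',np.hstack([cv2.resize(w,(400,309)),cv2.resize(n[190:250,240:340],(400,309),interpolation=cv2.INTER_CUBIC)]))
f=lambda x,y:(170+x/3.4,230+y/3.4)
a=ray('w4',[f(280,308),f(505,290)],.009);print(a,ctrl.get_obs()['tool_pos'])
E
```

```text
t: 6.55
tool_pos: [0.5491, -0.1226, 0.0062]
tool_rot: [-0.15, -3.138, -0.0]
contact_force: [-0.3, -0.4, -0.2]
opening: 0.0342
grip_force: 0.1
t: 7.05
tool_pos: [0.5669, -0.1245, 0.0086]
tool_rot: [-0.15, -3.138, 0.0]
contact_force: [-0.1, 0.2, 0.1]
opening: 0.0347
grip_force: 0.1
[[ 0.54470646 -0.13574162  0.009     ]
 [ 0.54486727 -0.10766511  0.009     ]] [ 0.5671636  -0.12458414  0.00877961]
```

View pics/c5.png

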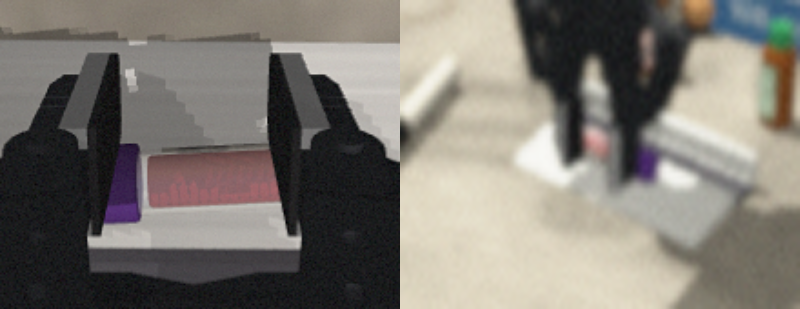

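The tube is on the ramp, nearly parallel to the cradle now. I'll continue over the lip.

```bash
python3 -m jog '[[[-0.004,0,-0.0005],[0,0,0]],[[-0.008,0,-0.001],[0,0,0]],[[-0.012,0,-0.0015],[0,0,0]],[[-0.015,0,-0.002],[0,0,0]],[[-0.018,0,-0.0024],[0,0,0]]]'
python3 -m jog '[[[-0.003,0,-0.0004],[0,0,0]],[[-0.006,0,-0.0008],[0,0,0]],[[-0.009,0,-0.001],[0,0,0]],[[-0.011,0,-0.001],[0,0,0]]]'
python3 -m jog '[[[-0.001,0,0],[0,0,0]],[[-0.002,0,0],[0,0,0]],[[-0.003,0,0],[0,0,0]],[[-0.003,0,0],[0,0,0]]]'
python3 - <<'E'
from h import *
n=snap('wrist','w6');w=cv2.cvtColor(n,cv2.COLOR_BGR2HSV)
# pixels: purple / pink
for nm,m in(('pur',(w[...,0]>120)&(w[...,0]<160)&(w[...,1]>90)&(w[...,2]>40)),('pink',((w[...,0]<8)|(w[...,0]>168))&(w[...,1]>60)&(w[...,2]>70))):
    m=m.copy();m[:290]=0;m[:,:215]=0;m[:,345:]=0
    ys,xs=np.nonzero(m); print(nm,len(xs))
    if len(xs)>20:
        for c in np.unique(xs)[::6]: print(c,ys[xs==c].min(),ys[xs==c].max(),end='; ')
for c in(270,285,300): print(c,[int(v) for v in n[300:400:3,c].astype(int).sum(1)])
o=ctrl.get_obs();print(o['tool_pos'])
E
```

```text
t: 7.65
tool_pos: [0.5849, -0.1262, 0.0111]
tool_rot: [0.15, 3.138, -0.0]
contact_force: [0.1, -0.0, 0.0]
opening: 0.0342
grip_force: 0.1
t: 8.05
tool_pos: [0.5959, -0.1273, 0.0121]
tool_rot: [0.15, 3.138, -0.0]
contact_force: [0.0, -0.3, 0.0]
opening: 0.0345
grip_force: 0.0
t: 8.45
tool_pos: [0.5985, -0.1275, 0.012]
tool_rot: [-0.15, -3.138, -0.0]
contact_force: [-0.2, 0.7, 0.0]
opening: 0.0344
grip_force: 0.0
pur 657
229 340 344; 235 312 344; 241 303 345; 247 303 344; pink 1362
254 319 336; 260 310 337; 266 311 330; 272 311 330; 278 311 330; 284 311 330; 290 311 330; 296 311 330; 302 311 330; 308 311 330; 314 311 330; 320 320 330; 270 [303, 118, 130, 230, 234, 272, 306, 309, 331, 328, 322, 468, 175, 368, 262, 227, 227, 236, 229, 293, 447, 483, 488, 478, 369, 374, 383, 374, 341, 70, 100, 80, 86, 94]
285 [404, 144, 128, 232, 247, 267, 311, 325, 319, 325, 336, 532, 91, 327, 259, 239, 236, 242, 245, 299, 431, 489, 498, 489, 382, 375, 379, 375, 305, 70, 78, 80, 83, 90]
300 [405, 138, 140, 237, 251, 287, 314, 318, 336, 356, 361, 591, 585, 529, 341, 237, 231, 258, 240, 290, 437, 486, 489, 489, 380, 368, 381, 311, 69, 73, 70, 94, 57, 63]
[ 0.5984709  -0.12751834  0.01196894]
```

Run:
```python
from h import *
y=np.radians(-5.6);ex=np.array([np.cos(y),np.sin(y)]);ey=np.array([-ex[1],ex[0]]);O=np.array([.618,-.1387])
for n,uv,z in(('lip',(290,303),.007),('near',(290,307),.0123),('far',(290,338),.0123),('darkend',(290,358),.007),('fence front top',(290,359),.02),('fence back top',(290,371),.02),('cap inner edge',(252,325),.018)):
    p=ray('w6',[uv],z)[0,:2]-O; print(n,(p@ex).round(4),(p@ey).round(4))
```

```text
lip -0.0063 0.0162
near -0.0073 0.016
far 0.0081 0.0162
darkend 0.0226 0.0166
fence front top 0.0132 0.016
fence back top 0.0193 0.0161
cap inner edge -0.002 -0.0001
```

The tube lies in the groove (centre x ≈ 0.4 mm, parallel), with fence edges at 13/19 mm matching 12/19. Its centre is at cradle y ≈ +19 mm and needs +35.5. I'll retreat, lift, shut the fingers and go to its right end.

```bash
python3 -m jog '[[[0.006,0,0],[0,0,0]],[[0.020,0,-0.002],[0,0,0]],[[0.030,0,-0.02],[0,0,0]],[[0.030,-0.02,-0.05],[0,0,0]],[[0.015,-0.045,-0.07],[0,0,0]]]'
python3 -m jog '[[[-0.010,-0.02,0],[0,0,0]],[[-0.02,-0.025,0],[0,0,0]],[[-0.02,-0.025,0],[0,0,0]],[[-0.02,-0.025,0],[0,0,0]],[[-0.02,-0.025,0],[0,0,0]]]' 0
python3 - <<'E'
from h import *
y=np.radians(-5.6);ex=np.array([np.cos(y),np.sin(y)]);ey=np.array([-ex[1],ex[0]]);O=np.array([.618,-.1387])
t=O-.003*ex-.055*ey; print(t); go([*t,.04],y); go([*t,.010],y)
n=snap('wrist','w7');w=cv2.cvtColor(n,cv2.COLOR_BGR2HSV)
def ends(m,nm):
    k,l,s,c=cv2.connectedComponentsWithStats(m.astype(np.uint8))
    for i in range(1,k):
        if s[i,4]>60:
            x0,y0,ww,hh,A=s[i]; p=ray('w7',[(x0,y0+hh/2),(x0+ww,y0+hh/2)],.016)[:,:2]-O
            if abs(p).max()<.12: print(nm,s[i],'x',(p@ex).round(4),'y',(p@ey).round(4))
ends((w[...,0]>120)&(w[...,0]<160)&(w[...,1]>90)&(w[...,2]>40),'pur')
ends(((w[...,0]<8)|(w[...,0]>168))&(w[...,1]>60)&(w[...,2]>70),'pink')
E
```

```text
t: 9.0
tool_pos: [0.5779, -0.1702, 0.083]
tool_rot: [-0.148, -3.137, -0.001]
contact_force: [1.3, -0.5, 0.3]
opening: 0.0344
grip_force: 0.0
t: 9.5
tool_pos: [0.5958, -0.1963, 0.0808]
tool_rot: [-0.149, -3.136, -0.002]
contact_force: [-0.1, 0.4, 0.2]
opening: -0.0005
grip_force: 0.0
[ 0.60964726 -0.19314476]
t 9.5 shift [-0.0136  0.0044  0.0407] turn [ 0.001  -0.0023  0.0028]
t 9.5 shift [-0.0136  0.0044  0.0707] turn [ 0.001  -0.0023  0.0028]
pur [ 335  242   37   29 1027] x [-0.0002 -0.0002] y [-0.0231 -0.0007]
pink [ 372  247   91   19 1184] x [-0.0002 -0.0002] y [-0.0007  0.0548]
```

From above, the cap end is at y = -23 mm and the tube's x ≈ 0, so it's well seated. I'll descend 18 mm clear of its right end.

```bash
python3 -m jog '[[[-0.0136,0.004,0.02],[0,0,0]],[[-0.0136,0.004,0.04],[0,0,0]],[[-0.0136,0.004,0.055],[0,0,0]],[[-0.0136,0.004,0.064],[0,0,0]],[[-0.0136,0.004,0.068],[0,0,0]]]'
python3 -m jog '[[[0,0,0.001],[0,0,0]],[[0,0,0.001],[0,0,0]],[[0,0,0.001],[0,0,0]]]'
cat >> h.py <<'E'
y=np.radians(-5.6);ex=np.array([np.cos(y),np.sin(y)]);ey=np.array([-ex[1],ex[0]]);O=np.array([.618,-.1387])
def look(f):
    n=snap('wrist',f);w=cv2.cvtColor(n,cv2.COLOR_BGR2HSV);o=ctrl.get_obs();q=o['tool_pos'][:2]-O
    print('tcp',(q@ex).round(4),(q@ey).round(4),o['tool_pos'][2].round(4),'F',o['contact_force'].round(1))
    for nm,m in(('pur',(w[...,0]>120)&(w[...,0]<160)&(w[...,1]>90)&(w[...,2]>40)),('pink',((w[...,0]<8)|(w[...,0]>168))&(w[...,1]>60)&(w[...,2]>70))):
        k,l,s,c=cv2.connectedComponentsWithStats(m.astype(np.uint8))
        for i in range(1,k):
            if s[i,4]>60:
                x0,y0,ww,hh,A=s[i]; p=ray(f,[(x0,y0+hh/2),(x0+ww,y0+hh/2)],.016)[:,:2]-O
                if abs(p).max()<.12: print(nm,s[i],'x',(p@ex).round(4),'y',(p@ey).round(4))
E
python3 -c "
from h import *
look('w8')"
```

```text
t: 10.05
tool_pos: [0.6097, -0.1944, 0.0125]
tool_rot: [-0.15, -3.136, -0.001]
contact_force: [0.1, 0.9, -0.8]
opening: -0.0005
grip_force: 0.0
t: 10.35
tool_pos: [0.6114, -0.1953, 0.0141]
tool_rot: [0.15, 3.136, -0.001]
contact_force: [-0.5, -0.0, 1.0]
opening: 0.0001
grip_force: 0.0
tcp -0.0011 -0.057 0.014 F [ 0.4 -0.2  0.5]
pur [ 353  261   57   42 2216] x [-0.0006 -0.0006] y [-0.024  -0.0001]
pur [497 288  11  11  74] x [0.0048 0.0049] y [0.0377 0.0425]
pink [ 408  268  131   28 2524] x [-0.0006 -0.0005] y [-0.0009  0.0548]
```

```bash
python3 -m jog '[[[0.001,0.003,0.002],[0,0,0]],[[0.002,0.006,0.003],[0,0,0]],[[0.002,0.009,0.003],[0,0,0]],[[0.002,0.012,0.003],[0,0,0]],[[0.002,0.012,0.003],[0,0,0]]]'
python3 -c "
from h import *
look('w9')"
```

```text
t: 10.9
tool_pos: [0.6099, -0.1823, 0.01]
tool_rot: [-0.149, -3.138, -0.0]
contact_force: [0.2, 1.0, 0.2]
opening: 0.0
grip_force: 0.0
tcp -0.0038 -0.0444 0.01 F [ 0.3  0.1 -0.9]
pur [ 326  271   55   43 2111] x [-0.0006 -0.0007] y [-0.023  -0.0003]
pur [471 299  11  11  77] x [0.0049 0.0049] y [0.0377 0.0424]
pink [ 379  278  135   29 2713] x [-0.0007 -0.0006] y [-0.0012  0.0549]
```

```bash
python3 -m jog '[[[0,0.002,0],[0,0,0]],[[0,0.004,0],[0,0,0]],[[0,0.006,0],[0,0,0]],[[0,0.008,0],[0,0,0]],[[0,0.010,0],[0,0,0]]]'
python3 -m jog '[[[0,0.001,0],[0,0,0]],[[0,0.003,0],[0,0,0]],[[0,0.005,0],[0,0,0]],[[0,0.006,0],[0,0,0]],[[0,0.006,0],[0,0,0]]]'
python3 -c "
from h import *
look('w10')"
```

```text
t: 11.45
tool_pos: [0.6108, -0.1727, 0.01]
tool_rot: [0.15, 3.138, -0.0]
contact_force: [0.7, 0.3, 0.3]
opening: -0.0
grip_force: 0.0
t: 11.95
tool_pos: [0.6114, -0.1667, 0.01]
tool_rot: [-0.15, -3.138, -0.0]
contact_force: [-0.4, 0.4, -0.2]
opening: 0.0003
grip_force: 0.0
tcp -0.0038 -0.0287 0.01 F [ 0.1  0.1 -0.1]
pur [ 309  271   51   43 1797] x [-0.0006 -0.0006] y [-0.0143  0.0066]
pur [451 299  11  11  81] x [0.0049 0.0049] y [0.045  0.0496]
pink [ 359  278  135   29 2749] x [-0.0006 -0.0006] y [0.0062 0.0621]
```

```bash
python3 -m jog '[[[0,0.002,0],[0,0,0]],[[0,0.004,0],[0,0,0]],[[0,0.006,0],[0,0,0]],[[0,0.0075,0],[0,0,0]],[[0,0.008,0],[0,0,0]]]'
python3 -m jog '[[[0,0.0005,0],[0,0,0]],[[0,0.001,0],[0,0,0]],[[0,0.0015,0],[0,0,0]],[[0,0.0015,0],[0,0,0]]]'
python3 -c "
from h import *
look('w11')"
```

```text
t: 12.5
tool_pos: [0.6122, -0.1587, 0.01]
tool_rot: [-0.15, -3.138, -0.0]
contact_force: [-0.3, 0.0, 0.5]
opening: -0.0
grip_force: 0.1
t: 12.9
tool_pos: [0.6123, -0.1574, 0.01]
tool_rot: [-0.15, -3.138, -0.0]
contact_force: [0.4, -0.5, -0.0]
opening: 0.0001
grip_force: 0.0
tcp -0.0039 -0.0192 0.01 F [ 0.5 -0.4  0.8]
pur [ 309  271   51   43 1779] x [-0.0006 -0.0007] y [-0.005  0.016]
pur [450 299  11  11  84] x [0.0049 0.0049] y [0.0539 0.0585]
pink [ 359  278  134   29 2716] x [-0.0007 -0.0006] y [0.0156 0.0711]
```

```bash
for i in 1 2; do python3 -m jog '[[[0,0.0005,0],[0,0,0]],[[0,0.001,0],[0,0,0]],[[0,0.001,0],[0,0,0]]]' | grep -E 'contact|tool_pos'; done
python3 -c "
from h import *
for i in range(4): print(ctrl.get_obs()['contact_force'])
look('w12')"
```

```text
tool_pos: [0.6124, -0.1565, 0.01]
contact_force: [0.4, -0.7, 0.1]
tool_pos: [0.6126, -0.1561, 0.0102]
contact_force: [-0.6, -3.8, -0.2]
[-0.61609069 -3.77826989 -0.18160777]
[-0.61609069 -3.77826989 -0.18160777]
[-0.61609069 -3.77826989 -0.18160777]
[-0.61609069 -3.77826989 -0.18160777]
tcp -0.0037 -0.0178 0.0102 F [-0.3 -3.9  0.7]
pur [ 308  271   50   43 1731] x [-0.0004 -0.0004] y [-0.004   0.0166]
pur [449 298  11  12  84] x [0.0049 0.0049] y [0.0549 0.0595]
pink [ 357  278  135   29 2709] x [-0.0004 -0.0003] y [0.0162 0.0721]
```

Contact at the stop: 3.8 N along the groove, where there was no reading before. I'll back off along the groove, lift, and check from above.

```bash
python3 -m jog '[[[0,-0.002,0],[0,0,0]],[[0,-0.010,0],[0,0,0]],[[0,-0.025,0],[0,0,0]],[[0,-0.03,-0.02],[0,0,0]],[[0,-0.03,-0.06],[0,0,0]]]' | grep -E 'pos|force'
python3 -m jog '[[[0.02,0.02,-0.03],[0,0,0]],[[0.04,0.05,-0.06],[0,0,0]],[[0.05,0.06,-0.09],[0,0,0]],[[0.05,0.06,-0.09],[0,0,0]],[[0.05,0.06,-0.09],[0,0,0]]]' | grep -E 'pos|force'
python3 -c "
from h import *
look('w13')
n=cv2.imread('pics/w13.png')
# along tube axis, scan from x=pink end to stop plate at heights
for xx in(0,-.004):
  ys=np.arange(.060,.086,.001);a=np.load('pics/w13.npz')
  P=np.array([[*(O+xx*ex+v*ey),.016] for v in ys]);R=a['Rw'].T
  uv=cv2.projectPoints(P,cv2.Rodrigues(R)[0],-R@a['c'],a['K'],a['D'])[0].reshape(-1,2).round().astype(int)
  print([(round(v*1e3),n[q[1],q[0]].tolist()) for v,q in zip(ys,uv)])
"
```

```text
tool_pos: [0.6063, -0.1857, 0.0663]
contact_force: [0.8, -0.2, 0.3]
grip_force: 0.0
tool_pos: [0.566, -0.1215, 0.1609]
contact_force: [-0.6, -0.3, -1.1]
grip_force: 0.0
tcp -0.0541 0.012 0.1594 F [ 0.3  0.3 -0.6]
pur [256 249  24  21 261] x [-0.0008 -0.0008] y [-0.0043  0.0159]
pink [283 253  64  14 579] x [-0.0003 -0.0004] y [0.0184 0.0722]
[(60, [109, 105, 145]), (61, [110, 104, 170]), (62, [109, 105, 156]), (63, [111, 105, 170]), (64, [114, 107, 172]), (65, [107, 102, 141]), (66, [112, 106, 169]), (67, [106, 99, 136]), (68, [110, 105, 146]), (69, [109, 104, 137]), (70, [107, 101, 136]), (71, [109, 103, 144]), (72, [107, 104, 130]), (73, [125, 122, 131]), (74, [123, 125, 126]), (75, [87, 90, 91]), (76, [81, 85, 85]), (77, [150, 151, 155]), (78, [179, 186, 189]), (79, [187, 191, 195]), (80, [186, 188, 193]), (81, [194, 198, 202]), (82, [148, 157, 163]), (83, [122, 133, 143]), (84, [122, 133, 143]), (85, [122, 133, 144])]
[(60, [101, 100, 151]), (61, [100, 100, 154]), (62, [101, 102, 151]), (63, [96, 97, 151]), (64, [100, 100, 157]), (65, [100, 101, 152]), (66, [94, 96, 147]), (67, [94, 96, 141]), (68, [97, 97, 138]), (69, [93, 96, 133]), (70, [97, 99, 130]), (71, [108, 108, 129]), (72, [119, 122, 125]), (73, [120, 122, 126]), (74, [85, 86, 87]), (75, [80, 80, 84]), (76, [90, 91, 92]), (77, [128, 133, 136]), (78, [165, 169, 172]), (79, [174, 177, 181]), (80, [168, 173, 176]), (81, [173, 178, 181]), (82, [158, 166, 171]), (83, [125, 137, 147]), (84, [134, 150, 158]), (85, [135, 149, 158])]
```

The tube end is at y ≈ 74.5 mm against the stop face at 75 mm. It stayed there after release, seated at x ≈ 0. I'm handing in.

```bash
python3 -c "
from station import job
print(job.finish_job())"
```

```text
the job is handed in; nothing more can be done
None
```

The tube was rolled over the desk, up the ramp and into the V-groove, then pushed along it against the end stop. The last wrist-camera measurement puts its end within about 1 mm of the stop face, and the robot was clear when I handed in.

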